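# Try the refitted roller catch on a stock cupboard

## Robot

A 6-joint arm with a two-finger parallel gripper is mounted at the origin on the work surface. World frame = base frame: x ahead of the robot, y to its left, z up, the work surface at z = 0. Lengths are in m, angles in degrees, forces in N, time in s.
With the tool pointing down it reaches from about 0.4 to 0.825 m from the base axis. Payload 7 kg.
Tool frame: the origin (TCP) lies between the finger pads; the fingertips stand 25 mm ahead of it and the grasp point (between the pads) lies 6 mm ahead of it; z points along the fingers, y is the line along which they close (so a half turn about z gives the same grasp; the last joint's range is limited). The gripper opens to 88 mm and grips with 3 to 60 N. Pads are 19 mm wide; open, the fingers measure 130 mm over their backs; the gripper's body (78 mm by 193 mm) begins 47 mm behind the grasp point.
Start: joints at [-52.936, 20.546, 0.682, 0, -70.136, -16.507], TCP at [0.237, -0.632, 0.252] pointing down, gripper open.
Joint ranges: [-176.03, 176.03], [-82.01, 121.73], [-58.28, 71.71], [-173.87, 95.51], [-174.79, -0.11], [-173.66, 173.66]. Speed limits (degrees/s): [136.94, 136.94, 172.46, 180, 180, 180].

## Interface

Orientations are given as [roll, pitch, yaw] about the fixed x, y, z axes, in that order (R = Rz(yaw) Ry(pitch) Rx(roll)).
In Python, from plant import status, optics, job gives the robot as it stands. The module is installed in compiled form; this text tells all that it offers.
- The arm moves only by the shell command python3 -m pendant, which reads ROWS from standard input. ROWS is a JSON object whose key "plan" holds a list of rows, 1 to 8 of them, each of 5 numbers: dx, dy, dz in a scale on which 1.0 is 80 cm, then a turn about the tool's z in normalised numbers (1 is pi rad), then the finger opening in m; each row is the pose to reach, as a shift and turn from the pose commanded when the command began, along the tool's axes at that moment; what a row does not reach only later rows make up. A row lasts 1/8 s, in which the tool goes at most 0.0625 m and 10.7 degrees, less where a joint would pass 70% of its speed; a pose out of reach is approached as far as the arm can. The fingers move at their own pace and stop on an object; the grip force is fixed at half the most. Time passes only in rows, so rows that do not move let the fingers close. It prints the time, the measured TCP pose, the force, the opening and the grip force at its end. A shift or turn number past 1, either way, is cut back to 1. Input that does not fit is refused with a message, and nothing moves.
- status.get_obs(): the state, without advancing time (a new reading comes with each control period).
- optics.snapshot(name): name is "scene" or "top"; returns a dict with "frame" (480x640x3 uint8, red, green, blue), "z_map" (480x640 float32, m along the optical axis (not along the pixel's ray), 0 where there is no reading), "fovy" (degrees; the focal length in pixels is half the picture's height over the tangent of half this angle, whatever the lens; pixels are square), "cx", "cy" (the principal point, pixels), "k1" (the pictures are not rectified: a ray, as slopes to the right and down, at radius r is drawn at 1 + k1 r^2 times it, then the intrinsics apply), "R" (3x3) and "t" (3): a world point X has camera coordinates R X + t. Camera axes: x right, y down, z forward; pixel columns grow to the right and rows downward; lengths in m; the calibration is good to about 2 mm. A picture is of the moment at which its call begins.
- job.close_job(): hands the job in; it is judged then, once.
The state is a dict: "clock": time; "joint_pos": joint angles; "qvel": joint speeds; "tau": joint torques, N m; "tool_pos": TCP position; "orientation": TCP orientation; "force": force on the tool from outside, world axes, zero at the start; "moment": the same for the moment, N m; "opening": finger opening in m; "gripper_force": force on a finger pad.
Only numpy, scipy, OpenCV 4.12 (cv2) and the standard library are available. Lean on these libraries where they do the work, as an engineer would, in place of code of your own. Each camera call takes 0.05 s, during which the arm holds its last target. There are 200 camera calls.

## Task

The roller catch inside this small cupboard has just been screwed back on by eye and needs trying. Push the door shut until the catch snaps and holds it, without slamming it or leaning hard on the rubber buffer behind it, and let go; then pull it open again through the catch and leave it standing wide open. Leave the fitter's things on the bench alone.

Things in the scene. Friction and masses are not known exactly. Their poses are not given: they have to be found in the camera images.
- door (a joint): Door angle, rad, growing as it opens: 0 = front flush, 1.57 = square, stop at 1.75; it starts ajar. How deep the catch was fixed is unknown, so the shut door may rest anywhere from -0.031 to 0.028. The rollers start to resist 0.07 rad before that rest, hardest (about 7 N at the handle) 0.027 before it; 0.017 before it they let go and draw the door in. Pulling it open takes about 11 N.
- handle (a point): Grip point on the door's upright steel bar handle: a 12 mm round bar whose axis stands 40 mm in front of the door face and runs from 78 mm below to 17 mm above this point, where it bends back to the door. The point is on the axis, 258 mm above the bench (42 mm below the cupboard's top). x points into the door, y along it to its free edge (30 mm further), z up.
- hinge (a point): Point on the door's upright hinge line, level with the handle point. The handle point always lies 236 mm along the door from this line and 40 mm in front of it. x points into the door, y along it to its free edge, z up. Seen from above the door opens anticlockwise about it; hinge friction is slight.
- cupboard: Grey laminate cupboard fixed on the bench, 300 wide, 210 deep, 300 mm high, with an inset door 264 wide, 266 high, 16 mm thick, about 0.85 kg, its lower edge 17 mm up. Origin: middle of its lower front edge; its front faces its -x, z up. Hinges on the -y side; at +y, 225 mm up inside, a double roller catch takes the spear-shaped strike on the door.
- screwdriver: Screwdriver with a black handle lying on the bench, along its x axis, handle to -x; loose, to be left alone.
- carton: Small closed cardboard carton of screws, 85 x 60 x 45 mm high, on the bench; origin under its middle; loose, to be left alone.
- bin: Open yellow stock bin, 130 x 100 x 60 mm high, on the bench; origin under its middle; loose, to be left alone.
- buffer (a joint): Squeeze in m of the small rubber buffer that stops the door, fixed on the catch below its rollers: 0 free, about 0.001 when the catch alone holds the door shut. Pushing on the shut door adds about 0.0001 per 3 N; 0.0014 (some 12 N at the handle) is the most it should take.

How it is judged (in metres and radians):
On the way:
1. the door is shut, at rest and held by its catch alone, with the robot not touching it (value of joint door below 0.032 rad and velocity of joint door between -0.02 and 0.02 rad/s and contact force between each of the fingers, the arm and door below 0.3 N), for 0.5 s.
At the end, for the whole second after the job is handed in: The door stands wide open (joint door above 1.2 rad) and still (below 0.05 rad/s), after having been shut, let go of and held by its catch alone for 0.5 s (value of joint door above 1.2 rad and velocity of joint door between -0.05 and 0.05 rad/s); the robot touches nothing.
It fails at once if the robot leans on the shut door so hard that its rubber buffer is squeezed by more than 1.4 mm (value of joint buffer above 0.0014 m and velocity of joint door above -0.2 rad/s and contact force between any of the fingers, the arm and door above 1 N).
It fails at once if the door is slammed: it swings towards shut faster than 1.2 rad/s while still more than 0.08 rad open (value of joint door above 0.08 rad and velocity of joint door below -1.2 rad/s).
It fails at once if the screwdriver, the carton or the bin is moved by more than 20 mm (distance of any of screwdriver, carton, bin from where it was at the start of the episode above 0.02 m).
It also fails if it takes over 67 s, if anything falls off the work surface, if the arm or the gripper's body presses on something with over 40 N, if the wrist force passes 120 N, or if a joint passes its speed limit or range.

## Working session

There is one attempt and no reset: what is moved stays moved. The work goes in short steps, Python scripts to look and compute and a shell command to move; the robot and the scene stay as the last step left them, time stands still between calls to the robot, and variables do not carry over. Pictures are saved under pics/ and viewed, at most 10 in all, crops included, and the job is handed in when it is done.

```bash
mkdir -p pics; cat > h.py <<'E'
import numpy as np, cv2
from plant import status, optics, job
def snap(n):
    s=optics.snapshot(n); f=240/np.tan(np.radians(s['fovy']/2)); s['f']=f
    v,u=np.mgrid[0:480,0:640].astype(float)
    x=(u-s['cx'])/f; y=(v-s['cy'])/f; a,b=x.copy(),y.copy()
    for _ in range(20):
        r=a*a+b*b; a=x/(1+s['k1']*r); b=y/(1+s['k1']*r)
    z=s['z_map']; P=np.stack([a*z,b*z,z],-1)
    s['W']=(P-s['t'])@s['R']; s['W'][z==0]=np.nan
    return s
def save(s,n): cv2.imwrite('pics/'+n,s['frame'][...,::-1])
E
python3 - <<'E'
from h import *
for n in('scene','top'):
    s=snap(n); save(s,n+'0.png'); np.save(n+'W.npy',s['W'])
    print(n,s['fovy'],s['k1'],-s['R'].T@s['t'],s['R'][2])
print(status.get_obs())
E
```

```text
scene 55.56879596779732 -0.03894332526297675 [ 1.24948995 -0.3051292   0.65483739] [-0.77901562  0.30512597 -0.54775251]
top 47.541135975170334 -0.11924473547038056 [ 0.52650787 -0.049562    1.27839191] [ 0.06732655  0.01891199 -0.99755174]
{'clock': 0.1, 'joint_pos': array([-5.29372611e+01,  2.05872039e+01,  6.38793246e-01, -1.80201276e-02,
       -7.01341222e+01, -1.65075378e+01]), 'qvel': array([-0.00456975, -0.10025921,  0.10150538,  0.06993277,  0.00101616,
       -0.03652655]), 'tau': array([-3.04079535e-03, -5.84162807e+01,  2.93747699e+01,  7.01551169e+00,
        1.02294763e-02, -6.85127270e-05]), 'tool_pos': array([ 0.23684916, -0.63166146,  0.25071513]), 'orientation': array([ 1.79916055e+02, -7.21050585e-03, -1.59450929e+02]), 'force': array([ 0.02217269,  0.45559429, -0.73181836]), 'moment': array([0.02147739, 0.01541899, 0.01341626]), 'gripper_force': 0.0, 'opening': 0.08722949852079002}
```

View pics/scene0.png

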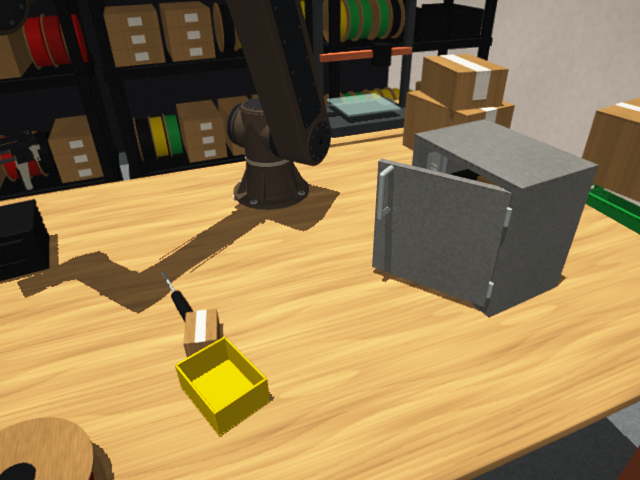

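View pics/top0.png

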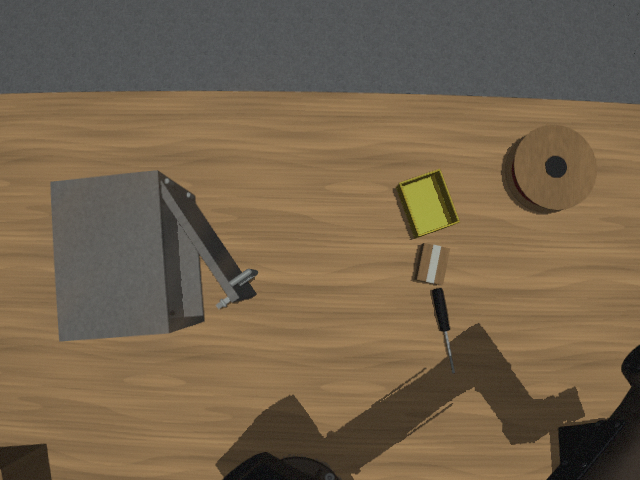

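The scene view shows the door ajar. Its handle is at about (383,185), the hinge side at about (505,220), and the loose things are far off near (210,350). In the top view the cupboard's front faces right (-y), the hinge is near (162,178), the handle near (250,273) and the strike inside near (222,303).

```bash
cat > meas.py <<'E'
from h import *
def door(W):  # hinge/angle from both clouds
    pass
if __name__=='__main__':
    T=np.load('topW.npy');S=np.load('sceneW.npy')
    m=np.abs(T[...,2]-.30)<.006; m[:,330:]=0
    p=T[m][:,:2].astype(np.float32); r=cv2.minAreaRect(p); print('top',m.sum(),r,cv2.boxPoints(r))
    # door outer face in scene view
    q=S[190:270,400:490].reshape(-1,3);q=q[~np.isnan(q).any(1)]
    c=np.median(q,0); 
    for _ in range(4):
        u,s,v=np.linalg.svd(q-q.mean(0),full_matrices=False); n=v[2]; d=(q-q.mean(0))@n; q=q[abs(d)<max(2*d.std(),.002)]
    print('door plane',q.mean(0),n,len(q))
    # handle: points in front of plane 25..50mm
    A=S.reshape(-1,3); d=(A-q.mean(0))@n*(np.sign(n[0])); k=(d>.025)&(d<.06)&(A[:,2]>.15)&(A[:,2]<.29)&(np.linalg.norm(A-q.mean(0),axis=1)<.25)
    print('bar scene',k.sum(),np.median(A[k],0),np.median(d[k]),A[k].min(0),A[k].max(0), np.array(np.where(k.reshape(480,640))).T.mean(0))
    B=T.reshape(-1,3); d=(B-q.mean(0))@n*(np.sign(n[0])); k=(d>.025)&(d<.06)&(B[:,2]>.15)&(B[:,2]<.29)&(np.linalg.norm(B-q.mean(0),axis=1)<.25)
    print('bar top',k.sum(),np.median(B[k],0),np.median(d[k]),B[k].min(0),B[k].max(0),np.array(np.where(k.reshape(480,640))).T.mean(0))
    for nm,b in(('bin',T[170:240,395:460]),('carton',T[243:285,412:450]),('drv',T[288:370,430:455])):
        b=b.reshape(-1,3);print(nm,b[b[:,2]>.008].mean(0))
E
python3 meas.py
```

```text
top 17774 ((0.4285274147987366, 0.285467267036438), (0.644755482673645, 0.2922774851322174), 24.55352783203125) [[0.07457423 0.2844293 ]
 [0.19602811 0.01858148]
 [0.7824806  0.28650522]
 [0.6610267  0.552353  ]]
door plane [0.6202267  0.19316224 0.16714707] [-0.5820291   0.81316534 -0.00206265] 6374
bar scene 319 [0.54666606 0.0859746  0.23209434] 0.044627935610519885 [0.53384693 0.08007027 0.1726905 ] [0.55167599 0.10288327 0.28020417] [194.91222571 380.97178683]
bar top 122 [0.53865544 0.08953741 0.27743272] 0.03761093036987689 [0.52944482 0.08225577 0.1796151 ] [0.54757115 0.10260601 0.28641329] [273.25409836 249.07377049]
bin [ 0.71509878 -0.28905529  0.03646564]
carton [ 0.5718406  -0.29562836  0.04432045]
drv [ 0.45176356 -0.32600587  0.02209888]
```

```bash
python3 - <<'E'
from h import *
T=np.load('topW.npy')
m=np.abs(T[...,2]-.30)<.006; m[:,205:]=0; m[:165]=0;m[345:]=0
m=cv2.morphologyEx(m.astype(np.uint8),cv2.MORPH_OPEN,np.ones((5,5)))>0
r=cv2.minAreaRect(T[m][:,:2].astype(np.float32)); b=cv2.boxPoints(r); print(r,b)
b=b[np.argsort(b[:,1])][:2]; near,far=b[np.argsort(b[:,0])]
e=(near-far)/np.linalg.norm(near-far); print('e shut dir',e,'yaw',np.degrees(np.arctan2(e[1],e[0])))
d=np.array([-.8132,-.5820]); nn=np.array([.582,-.8132])
P=np.array([.541,.0885]); H=P-.236*d-.04*nn
th=np.arctan2(d[1],d[0])-np.arctan2(e[1],e[0]); th=(th+np.pi)%(2*np.pi)-np.pi
fn=np.array([-e[1],e[0]]) # outward
if fn[1]>0: fn=-fn
print('hinge',H,'from far corner along e, outward',(H-far)@e,(H-far)@fn,'theta',th)
e0=np.arctan2(e[1],e[0])
for t in(0,.03,.05,.1,th,.8,1.0,1.3,1.5):
    a=e0+t;dd=np.array([np.cos(a),np.sin(a)]);no=np.array([-dd[1],dd[0]]);no=no*np.sign(no@(fn if t<1 else no));p=H+.236*dd+.04*no
    print(round(t,3),'handle',p,'dir deg',np.degrees(a),'out',no,'reach',np.hypot(*p))
E
```

```text
((0.5645967721939087, 0.3487469553947449), (0.3014422357082367, 0.21461594104766846), 6.210508823394775) [[0.40315145 0.43911988]
 [0.426369   0.2257635 ]
 [0.7260421  0.25837404]
 [0.70282453 0.4717304 ]]
e shut dir [-0.99413115 -0.10818172] yaw -173.78947
hinge [0.7096352 0.25838  ] from far corner along e, outward 0.016309956959011766 -0.0017808553339320153 theta 0.512785638621291
0 handle [0.47934751 0.19308388] dir deg -173.78947 out [ 0.10818169 -0.99413115] reach 0.5167740532388253
0.03 handle [0.48140972 0.18620567] dir deg -172.07062 out [ 0.13795245 -0.9904389 ] reach 0.5161665138490074
0.05 handle [0.48289876 0.1816559 ] dir deg -170.9247 out [ 0.1577323 -0.9874819] reach 0.5159361236056139
0.1 handle [0.48701673 0.1704197 ] dir deg -168.0599 out [ 0.20688865 -0.97836447] reach 0.5159730329107353
0.513 handle [0.54100154 0.08850155] dir deg -144.40903869366156 out [ 0.58199469 -0.81319258] reach 0.548192656162515
0.8 handle [0.5960328 0.0476895] dir deg -127.952866 out [ 0.7885169  -0.61501306] reach 0.5979376078088602
1.0 handle [0.64015503 0.02931994] dir deg -116.493706 out [ 0.89498335 -0.44609958] reach 0.6408261282730504
1.3 handle [0.71095012 0.01901777] dir deg -99.30498 out [ 0.9868417  -0.16168961] reach 0.7112044347294886
1.5 handle [0.75847785 0.02405032] dir deg -87.84582 out [0.9992933  0.03758863] reach 0.7588590548762059
```

```bash
cat > g.py <<'E'
from h import *
H=np.array([.7096,.2584]); E0=np.radians(-173.789)
def handle(t):
    a=E0+t; d=np.array([np.cos(a),np.sin(a)]); return H+.236*d+.04*np.array([-d[1],d[0]])
def yaw(t): return np.degrees(E0+t)+90
def theta(p): # door angle from handle xy
    v=p-H; return (np.arctan2(v[1],v[0])-np.arctan2(.04,.236)-E0+np.pi)%(2*np.pi)-np.pi
def row(x,y,z,yw,frm=None):
    o=status.get_obs(); p=o['tool_pos'] if frm is None else np.array(frm[:3]); y0=o['orientation'][2] if frm is None else frm[3]
    c,s=np.cos(np.radians(y0)),np.sin(np.radians(y0)); dx,dy=x-p[0],y-p[1]
    return np.round([c*dx+s*dy, s*dx-c*dy, p[2]-z, -((yw-y0+180)%360-180)],4)
def state():
    o=status.get_obs(); print('t',o['clock'],'p',o['tool_pos'].round(4),'rpy',o['orientation'].round(2),'F',o['force'].round(2),'op',round(o['opening'],4),'grip',round(o['gripper_force'],1),'j6',o['joint_pos'][5].round(1)); return o
E
python3 - <<'E'
from g import *
p=handle(.513); print(handle(0),theta(p),p,yaw(.513)); print(row(*p,.335,yaw(.513),(.237,-.632,.252,-159.45)))
E
```

```text
[0.47931288 0.1931019 ] 0.5129999999999999 [0.54100422 0.08848396] -54.39626510978877
[-5.376000e-01  5.679000e-01 -8.300000e-02 -1.050537e+02]
```

The rows are not in the units I measure in: shifts go in shares of 80 cm and turns go in shares of pi rad. I convert before sending: 0.568 m / 0.8 = 0.71, -0.538 m / 0.8 = -0.6725, -105 degrees / 180 = -0.5833.

```bash
echo '{"plan":[[0, 0, -0.075, 0, 0.088], [0, 0, -0.1038, 0, 0.088], [-0.6725, 0.71, -0.1038, -0.5833, 0.088], [-0.6725, 0.71, -0.1038, -0.5833, 0.088], [-0.6725, 0.71, -0.1038, -0.5833, 0.088], [-0.6725, 0.71, -0.1038, -0.5833, 0.088], [-0.6725, 0.71, -0.1038, -0.5833, 0.088], [-0.6725, 0.71, -0.1038, -0.5833, 0.088]]}' | python3 -m pendant; python3 - <<'E'
from g import *
state(); print(row(*handle(.513),.335,yaw(.513)))
E
```

```text
clock: 1.1
tool_pos: [0.383, -0.2846, 0.3345]
orientation: [-180.0, 0.0, -94.6]
force: [1.7, -0.2, -0.4]
opening: 0.088
gripper_force: 0.0
t 1.1 p [ 0.383  -0.2846  0.3345] rpy [-1.7999e+02  1.0000e-02 -9.4650e+01] F [ 1.67 -0.21 -0.36] op 0.088 grip 0.0 j6 8.3
[-3.84700e-01 -1.27200e-01 -5.00000e-04 -4.02501e+01]
```

Scaled: -0.385 m / 0.8 = -0.4813, -0.127 m / 0.8 = -0.1588, -40.2 degrees / 180 = -0.2233.

```bash
echo '{"plan":[[-0.4813, -0.1588, 0, -0.2233, 0.088], [-0.4813, -0.1588, 0, -0.2233, 0.088], [-0.4813, -0.1588, 0, -0.2233, 0.088], [-0.4813, -0.1588, 0, -0.2233, 0.088], [-0.4813, -0.1588, 0, -0.2233, 0.088], [-0.4813, -0.1588, 0, -0.2233, 0.088], [-0.4813, -0.1588, 0, -0.2233, 0.088], [-0.4813, -0.1588, 0, -0.2233, 0.088]]}' | python3 -m pendant; python3 - <<'E'
from g import *
o=state(); print(row(*handle(.513),.264,yaw(.513)))
s=snap('top'); save(s,'top1.png'); 
# bar seen: points within door frame
T=s['W'].reshape(-1,3); n=np.array([.582,-.813]); dd=np.array([-.813,-.582]); v=T[:,:2]-H; k=(v@n>.02)&(v@n<.06)&(T[:,2]>.26)&(T[:,2]<.29)&(v@dd>.2)&(v@dd<.27)
print(k.sum(),np.c_[v@n,v@dd,T[:,2]][k].mean(0) if k.any() else '')
E
```

```text
clock: 2.1
tool_pos: [0.5431, 0.0876, 0.3335]
orientation: [179.9, 0.0, -54.7]
force: [0.3, 0.5, -0.8]
opening: 0.0875
gripper_force: 0.0
t 2.1 p [0.5431 0.0876 0.3335] rpy [ 1.7989e+02  2.0000e-02 -5.4660e+01] F [ 0.34  0.53 -0.8 ] op 0.0875 grip 0.0 j6 5.8
[-0.002   0.0012  0.0695 -0.2637]
0
```

View pics/top1.png

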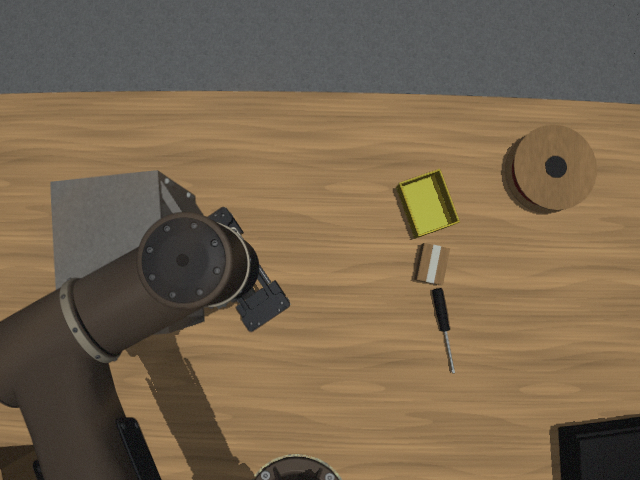

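The gripper stands over the handle with its closing line along the door, fingers about (225,220) and (263,305), and the bench items have not moved. Next I lower it.

Scaled: 0.07 m / 0.8 = 0.0875, 0.05 m / 0.8 = 0.0625.

```bash
echo '{"plan":[[-0.0025, 0.0013, 0.025, 0, 0.088], [-0.0025, 0.0013, 0.0625, 0, 0.088], [-0.0025, 0.0013, 0.0875, 0, 0.088], [-0.0025, 0.0013, 0.0875, 0, 0.088]]}' | python3 -m pendant; python3 - <<'E'
from g import *
state()
s=snap('scene'); cv2.imwrite('pics/s2.png',cv2.resize(s['frame'][100:330,330:620,::-1],None,fx=2.5,fy=2.5))
E
```

```text
clock: 2.65
tool_pos: [0.5397, 0.0854, 0.2635]
orientation: [179.8, 0.0, -54.9]
force: [-0.3, 0.5, 0.7]
opening: 0.0875
gripper_force: 0.0
t 2.65 p [0.5397 0.0854 0.2635] rpy [ 1.7984e+02  3.0000e-02 -5.4870e+01] F [-0.3   0.45  0.65] op 0.0875 grip 0.0 j6 5.6
```

View pics/s2.png

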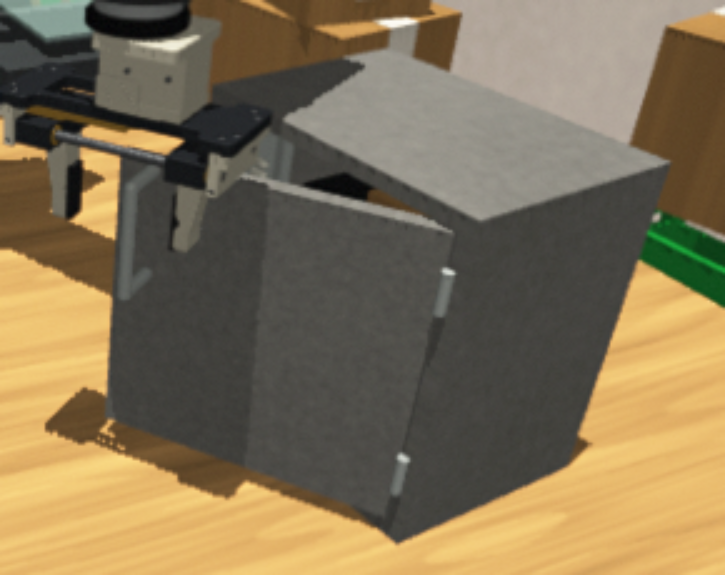

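The fingers, near (65,190) and (187,220), straddle the bar at (130,230). Now I close them.

```bash
echo '{"plan":[[0, 0, 0, 0, 0], [0, 0, 0, 0, 0], [0, 0, 0, 0, 0], [0, 0, 0, 0, 0], [0, 0, 0, 0, 0], [0, 0, 0, 0, 0]]}' | python3 -m pendant; python3 - <<'E'
from g import *
o=state(); print('theta',theta(o['tool_pos'][:2]), np.linalg.norm(o['tool_pos'][:2]-H))
f=[*o['tool_pos'],o['orientation'][2]]
for t in(.45,.38,.31,.25,.2,.16,.13,.11,.09): print(t,row(*handle(t),.264,yaw(t),f))
E
```

```text
clock: 3.45
tool_pos: [0.5408, 0.0871, 0.2645]
orientation: [180.0, 0.0, -54.8]
force: [-0.2, 0.6, 0.5]
opening: 0.0334
gripper_force: 0.0
t 3.45 p [0.5408 0.0871 0.2645] rpy [179.99   0.   -54.78] F [-0.2   0.57  0.5 ] op 0.0334 grip 0.0 j6 5.6
theta 0.5166089829707685 0.24048897973314948
0.45 [-1.6000e-02  1.2000e-03  5.0000e-04  3.2271e+00]
0.38 [-3.2700e-02  2.5000e-03  5.0000e-04  7.2378e+00]
0.31 [-4.94000e-02  2.60000e-03  5.00000e-04  1.12485e+01]
0.25 [-6.38000e-02  1.70000e-03  5.00000e-04  1.46863e+01]
0.2 [-7.57000e-02  4.00000e-04  5.00000e-04  1.75511e+01]
0.16 [-8.51000e-02 -1.10000e-03  5.00000e-04  1.98429e+01]
0.13 [-9.22000e-02 -2.50000e-03  5.00000e-04  2.15618e+01]
0.11 [-9.68000e-02 -3.50000e-03  5.00000e-04  2.27077e+01]
0.09 [-1.01500e-01 -4.70000e-03  5.00000e-04  2.38536e+01]
```

```bash
echo '{"plan":[[0, 0, 0, 0, 0], [0, 0, 0, 0, 0], [0, 0, 0, 0, 0], [0, 0, 0, 0, 0], [0, 0, 0, 0, 0]]}' | python3 -m pendant; python3 - <<'E'
from g import *
o=state(); print('theta',theta(o['tool_pos'][:2]))
E
```

```text
clock: 4.08
tool_pos: [0.5417, 0.0879, 0.2646]
orientation: [-179.9, 0.0, -54.8]
force: [4.4, 3.5, -2.9]
opening: 0.0115
gripper_force: 30.0
t 4.075 p [0.5417 0.0879 0.2646] rpy [-1.7988e+02  1.0000e-02 -5.4770e+01] F [ 4.4   3.5  -2.92] op 0.0115 grip 30.0 j6 5.6
theta 0.5166449885330784
```

Scaled: -0.076 m / 0.8 = -0.095, -0.001 m / 0.8 = -0.0013, 17.5 degrees / 180 = 0.0972.

```bash
echo '{"plan":[[-0.0113, -0.0013, 0, 0.0111, 0], [-0.0263, 0, 0, 0.025, 0], [-0.0413, 0.0013, 0, 0.04, 0], [-0.0563, 0.0013, 0, 0.0556, 0], [-0.07, 0.0013, 0, 0.0706, 0], [-0.0838, 0, 0, 0.085, 0], [-0.095, -0.0013, 0, 0.0972, 0], [-0.095, -0.0013, 0, 0.0972, 0]]}' | python3 -m pendant; python3 - <<'E'
from g import *
o=state(); print('theta',theta(o['tool_pos'][:2]))
f=[*o['tool_pos'],o['orientation'][2]]
for t in(.16,.13,.11,.09,.05,0.02,0,-.02): print(t,row(*handle(t),.264,yaw(t),f))
E
```

```text
clock: 5.08
tool_pos: [0.4967, 0.1492, 0.2646]
orientation: [179.9, -0.0, -72.3]
force: [-5.7, -2.7, 3.1]
opening: 0.0114
gripper_force: 30.0
t 5.075 p [0.4967 0.1492 0.2646] rpy [ 1.7988e+02 -4.0000e-02 -7.2260e+01] F [-5.67 -2.7   3.07] op 0.0114 grip 30.0 j6 -20.7
theta 0.19745151299508334
0.16 [-8.9000e-03  1.4000e-03  6.0000e-04  2.3568e+00]
0.13 [-1.6000e-02  2.2000e-03  6.0000e-04  4.0757e+00]
0.11 [-2.0800e-02  2.6000e-03  6.0000e-04  5.2216e+00]
0.09 [-2.5500e-02  2.9000e-03  6.0000e-04  6.3675e+00]
0.05 [-3.5100e-02  3.3000e-03  6.0000e-04  8.6593e+00]
0.02 [-4.23000e-02  3.30000e-03  6.00000e-04  1.03782e+01]
0 [-4.71000e-02  3.20000e-03  6.00000e-04  1.15241e+01]
-0.02 [-5.180e-02  3.000e-03  6.000e-04  1.267e+01]
```

Scaled: -0.021 m / 0.8 = -0.0263, 0.002 m / 0.8 = 0.0025, 5.2 degrees / 180 = 0.0289.

```bash
echo '{"plan":[[-0.0088, 0.0013, 0, 0.01, 0], [-0.0175, 0.0025, 0, 0.0194, 0], [-0.0263, 0.0038, 0, 0.0289, 0], [-0.0263, 0.0038, 0, 0.0289, 0]]}' | python3 -m pendant; python3 - <<'E'
from g import *
o=state(); print('theta',theta(o['tool_pos'][:2]))
f=[*o['tool_pos'],o['orientation'][2]]
for t in(.09,.08,.05,0.02,0,-.02): print(t,row(*handle(t),.264,yaw(t),f))
E
```

```text
clock: 5.58
tool_pos: [0.4879, 0.1684, 0.2646]
orientation: [179.9, -0.0, -77.4]
force: [-5.2, -3.1, 4.6]
opening: 0.011
gripper_force: 30.0
t 5.575 p [0.4879 0.1684 0.2646] rpy [ 1.7992e+02 -3.0000e-02 -7.7440e+01] F [-5.17 -3.1   4.64] op 0.011 grip 30.0 j6 -28.3
theta 0.10939629794336803
0.09 [-4.6000e-03  8.0000e-04  6.0000e-04  1.1931e+00]
0.08 [-6.9000e-03  1.1000e-03  6.0000e-04  1.7661e+00]
0.05 [-1.4100e-02  2.0000e-03  6.0000e-04  3.4849e+00]
0.02 [-2.1200e-02  2.7000e-03  6.0000e-04  5.2038e+00]
0 [-2.6000e-02  3.0000e-03  6.0000e-04  6.3497e+00]
-0.02 [-3.0800e-02  3.2000e-03  6.0000e-04  7.4956e+00]
```

Scaled: -0.005 m / 0.8 = -0.0063, -0.001 m / 0.8 = -0.0013, 1.2 degrees / 180 = 0.0067.

```bash
cat > r.py <<'E'
from g import *
o=status.get_obs(); p=o['tool_pos']; t=theta(p[:2]); a=E0+t; d=np.array([np.cos(a),np.sin(a)]); n=np.array([-d[1],d[0]]); F=o['force']
print('theta %.4f yawerr %.2f z %.4f Fout %.2f Frad(to edge) %.2f Fz %.2f op %.4f qv %.3f clock %.2f'%(t,o['orientation'][2]-yaw(t),p[2],F[:2]@n,F[:2]@d,F[2],o['opening'],abs(o['qvel']).max(),o['clock']))
E
python3 r.py
echo '{"plan":[[-0.0031, 0.0019, -0.0006, 0.0033, 0], [-0.0063, 0.0025, -0.0013, 0.0067, 0], [-0.0063, 0.0025, -0.0013, 0.0067, 0], [-0.0063, 0.0025, -0.0013, 0.0067, 0]]}' | python3 -m pendant >/dev/null; python3 r.py
echo '{"plan":[[-0.0019, 0.0003, 0, 0.0022, 0], [-0.0031, 0.0005, 0, 0.0033, 0], [-0.0031, 0.0005, 0, 0.0033, 0]]}' | python3 -m pendant>/dev/null; python3 r.py
echo '{"plan":[[-0.0019, 0.0003, 0, 0.0022, 0], [-0.0031, 0.0005, 0, 0.0033, 0], [-0.0031, 0.0005, 0, 0.0033, 0]]}' | python3 -m pendant>/dev/null; python3 r.py
```

```text
theta 0.1094 yawerr 0.08 z 0.2646 Fout 1.91 Frad(to edge) 5.72 Fz 4.64 op 0.0110 qv 1.141 clock 5.58
theta 0.0856 yawerr 0.21 z 0.2647 Fout -1.31 Frad(to edge) -4.74 Fz -11.39 op 0.0115 qv 0.117 clock 6.08
theta 0.0752 yawerr 0.19 z 0.2646 Fout -1.77 Frad(to edge) -5.20 Fz -10.81 op 0.0114 qv 0.091 clock 6.45
theta 0.0648 yawerr 0.19 z 0.2646 Fout -1.20 Frad(to edge) -4.88 Fz -10.82 op 0.0112 qv 0.116 clock 6.83
```

Scaled: -0.002 m / 0.8 = -0.0025, -0.0015 m / 0.8 = -0.0019, 0.6 degrees / 180 = 0.0033.

```bash

echo '{"plan":[[-0.0019, -0.0006, 0.0008, 0.0022, 0], [-0.0025, -0.0006, 0.0008, 0.0033, 0], [-0.0025, -0.0006, 0.0008, 0.0033, 0]]}' | python3 -m pendant>/dev/null; python3 r.py
echo '{"plan":[[-0.0013, 0.0003, 0, 0.0022, 0], [-0.0025, 0.0003, 0, 0.0028, 0], [-0.0025, 0.0003, 0, 0.0028, 0]]}' | python3 -m pendant>/dev/null; python3 r.py
```

```text
theta 0.0595 yawerr -0.12 z 0.2646 Fout 3.68 Frad(to edge) -1.86 Fz -6.86 op 0.0114 qv 0.194 clock 7.20
theta 0.0512 yawerr -0.15 z 0.2646 Fout 5.55 Frad(to edge) -0.85 Fz -7.20 op 0.0112 qv 0.200 clock 7.58
```

Scaled: -0.001 m / 0.8 = -0.0013, 0.0003 m / 0.8 = 0.0004, 0.2 degrees / 180 = 0.0011.

```bash

echo '{"plan":[[-0.0013, 0.0003, 0.0004, 0.0011, 0], [-0.0013, 0.0003, 0.0004, 0.0011, 0], [-0.0013, 0.0003, 0.0004, 0.0011, 0]]}' | python3 -m pendant>/dev/null; python3 r.py
echo '{"plan":[[-0.0013, 0.0001, 0, 0.0011, 0], [-0.0013, 0.0001, 0, 0.0011, 0], [-0.0013, 0.0001, 0, 0.0011, 0]]}' | python3 -m pendant>/dev/null; python3 r.py
```

```text
theta 0.0468 yawerr -0.09 z 0.2646 Fout 5.33 Frad(to edge) 0.04 Fz -6.63 op 0.0114 qv 0.091 clock 7.95
theta 0.0429 yawerr -0.07 z 0.2646 Fout 4.84 Frad(to edge) 0.78 Fz -6.64 op 0.0115 qv 0.121 clock 8.32
```

Scaled: -0.001 m / 0.8 = -0.0013, 0.0001 m / 0.8 = 0.0001, 0.2 degrees / 180 = 0.0011.

```bash

echo '{"plan":[[-0.0013, 0.0001, 0, 0.0011, 0], [-0.0013, 0.0001, 0, 0.0011, 0], [-0.0013, 0.0001, 0, 0.0011, 0]]}' | python3 -m pendant>/dev/null; python3 r.py
echo '{"plan":[[-0.0013, 0, 0, 0.0011, 0], [-0.0013, 0, 0, 0.0011, 0], [-0.0013, 0, 0, 0.0011, 0]]}' | python3 -m pendant>/dev/null; python3 r.py
```

```text
theta 0.0391 yawerr -0.05 z 0.2646 Fout 5.28 Frad(to edge) 0.23 Fz -6.45 op 0.0116 qv 0.048 clock 8.70
theta 0.0354 yawerr -0.04 z 0.2646 Fout 6.09 Frad(to edge) 2.30 Fz -4.54 op 0.0113 qv 0.188 clock 9.07
```

Scaled: -0.001 m / 0.8 = -0.0013, 0.2 degrees / 180 = 0.0011.

```bash

echo '{"plan":[[-0.0013, 0, 0, 0.0011, 0], [-0.0013, 0, 0, 0.0011, 0], [-0.0013, 0, 0, 0.0011, 0]]}' | python3 -m pendant>/dev/null; python3 r.py
echo '{"plan":[[-0.0013, 0, 0, 0.0011, 0], [-0.0013, 0, 0, 0.0011, 0], [-0.0013, 0, 0, 0.0011, 0]]}' | python3 -m pendant>/dev/null; python3 r.py
```

```text
theta 0.0318 yawerr -0.04 z 0.2646 Fout 6.91 Frad(to edge) 3.93 Fz -5.22 op 0.0114 qv 0.081 clock 9.45
theta 0.0284 yawerr -0.05 z 0.2646 Fout 7.41 Frad(to edge) 3.12 Fz -4.19 op 0.0109 qv 0.069 clock 9.82
```

Scaled: -0.001 m / 0.8 = -0.0013, 0.0004 m / 0.8 = 0.0005, 0.2 degrees / 180 = 0.0011.

```bash

echo '{"plan":[[-0.0013, 0.0005, 0, 0.0011, 0], [-0.0013, 0.0005, 0, 0.0011, 0], [-0.0013, 0.0005, 0, 0.0011, 0]]}' | python3 -m pendant>/dev/null; python3 r.py
echo '{"plan":[[-0.0013, 0.0003, 0, 0.0011, 0], [-0.0013, 0.0003, 0, 0.0011, 0], [-0.0013, 0.0003, 0, 0.0011, 0]]}' | python3 -m pendant>/dev/null; python3 r.py
```

```text
theta 0.0246 yawerr -0.03 z 0.2646 Fout 8.59 Frad(to edge) 2.16 Fz -4.97 op 0.0113 qv 0.062 clock 10.20
theta 0.0173 yawerr 0.19 z 0.2646 Fout 4.28 Frad(to edge) 2.66 Fz -4.54 op 0.0116 qv 0.118 clock 10.57
```

Scaled: -0.001 m / 0.8 = -0.0013, 0.0002 m / 0.8 = 0.0003, 0.2 degrees / 180 = 0.0011.

```bash

echo '{"plan":[[-0.0013, 0.0003, 0, 0.0011, 0], [-0.0013, 0.0003, 0, 0.0011, 0], [-0.0013, 0.0003, 0, 0.0011, 0]]}' | python3 -m pendant>/dev/null; python3 r.py
```

```text
theta 0.0042 yawerr 0.77 z 0.2646 Fout -6.20 Frad(to edge) 8.99 Fz -2.18 op 0.0114 qv 0.256 clock 10.95
```

The catch is drawing the door in, since the force has reversed. I'm letting go.

```bash

echo '{"plan":[[0, 0, 0, 0, 0.088], [0, 0, 0, 0, 0.088], [0, 0, 0, 0, 0.088], [0, 0, 0, 0, 0.088], [0, 0, 0, 0, 0.088], [0, 0, 0, 0, 0.088]]}' | python3 -m pendant>/dev/null; python3 r.py
python3 - <<'E'
from g import *
s=snap('scene'); cv2.imwrite('pics/s3.png',cv2.resize(s['frame'][90:320,330:620,::-1],None,fx=2.5,fy=2.5))
W=s['W'][190:270,430:490].reshape(-1,3); W=W[~np.isnan(W).any(1)]
E
```

```text
theta 0.0116 yawerr 0.33 z 0.2647 Fout 0.50 Frad(to edge) -0.78 Fz 0.45 op 0.0657 qv 0.128 clock 11.70
```

View pics/s3.png

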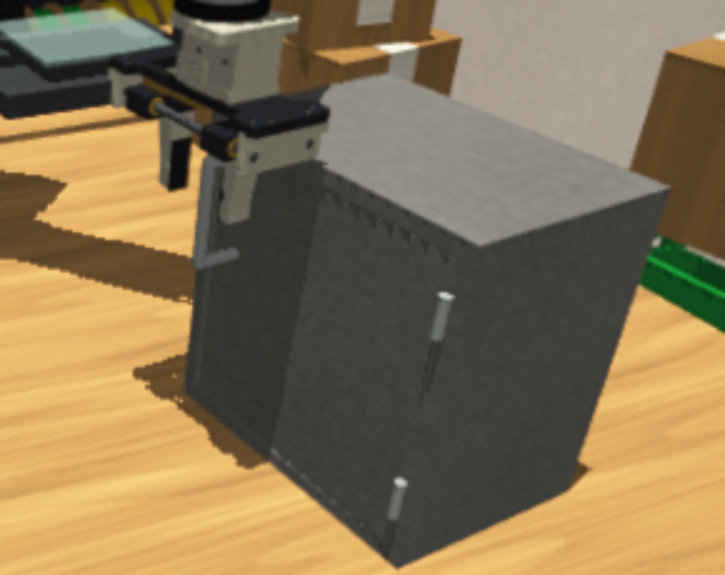

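The door looks shut and flush, with the fingers open either side of the bar at (210,210). I'll hold still, then check the door plane.

```bash

echo '{"plan":[[0, 0, 0, 0, 0.088], [0, 0, 0, 0, 0.088], [0, 0, 0, 0, 0.088], [0, 0, 0, 0, 0.088], [0, 0, 0, 0, 0.088], [0, 0, 0, 0, 0.088], [0, 0, 0, 0, 0.088], [0, 0, 0, 0, 0.088]]}' | python3 -m pendant>/dev/null; python3 r.py
python3 - <<'E'
from g import *
s=snap('scene'); A=s['W'].reshape(-1,3); e=np.array([np.cos(E0),np.sin(E0)]); n=np.array([-e[1],e[0]]); v=A[:,:2]-H
u,w=v@e,v@n
k=(u>.02)&(u<.22)&(abs(w)<.025)&(A[:,2]>.04)&(A[:,2]<.2)
c=np.polyfit(u[k],w[k],1); k2=k&(abs(w-np.polyval(c,u))<.004); c=np.polyfit(u[k2],w[k2],1); print(k2.sum(),'door angle',c)
E
```

```text
theta 0.0114 yawerr 0.35 z 0.2647 Fout -0.51 Frad(to edge) 0.37 Fz -0.48 op 0.0876 qv 0.132 clock 12.75
4398 door angle [-0.01521092  0.00122488]
```

Shut at about -0.01 rad and untouched for over 1 s. Now I move 3 mm in, without touching, and regrip.

Scaled: -0.003 m / 0.8 = -0.0038, 0.5 degrees / 180 = 0.0028.

```bash

echo '{"plan":[[-0.0038, 0, 0, 0.0028, 0.088], [-0.0038, 0, 0, 0.0028, 0.05], [-0.0038, 0, 0, 0.0028, 0], [-0.0038, 0, 0, 0.0028, 0], [-0.0038, 0, 0, 0.0028, 0], [-0.0038, 0, 0, 0.0028, 0], [-0.0038, 0, 0, 0.0028, 0], [-0.0038, 0, 0, 0.0028, 0]]}' | python3 -m pendant>/dev/null; python3 r.py
echo '{"plan":[[0, 0, 0, 0, 0], [0, 0, 0, 0, 0], [0, 0, 0, 0, 0], [0, 0, 0, 0, 0]]}' | python3 -m pendant; python3 r.py
python3 - <<'E'
from g import *
o=status.get_obs();f=[*o['tool_pos'],o['orientation'][2]];t0=theta(o['tool_pos'][:2])
for d in(.02,.04,.07,.1,.15,.2,.25): print(d,row(*handle(t0+d),.2647,yaw(t0+d),f))
E
```

```text
theta -0.0011 yawerr 0.57 z 0.2647 Fout 0.53 Frad(to edge) 0.20 Fz -0.63 op 0.0229 qv 0.107 clock 13.80
clock: 14.3
tool_pos: [0.4791, 0.1934, 0.2646]
orientation: [179.8, -0.0, -83.3]
force: [-7.5, 0.7, 5.1]
opening: 0.0114
gripper_force: 30.0
theta -0.0012 yawerr 0.57 z 0.2646 Fout -1.54 Frad(to edge) 7.37 Fz 5.13 op 0.0114 qv 0.137 clock 14.30
0.02 [ 4.700e-03 -9.000e-04 -1.000e-04 -5.731e-01]
0.04 [ 9.400e-03 -1.800e-03 -1.000e-04 -1.719e+00]
0.07 [ 1.6400e-02 -3.3000e-03 -1.0000e-04 -3.4379e+00]
0.1 [ 2.3400e-02 -5.0000e-03 -1.0000e-04 -5.1567e+00]
0.15 [ 3.4900e-02 -8.4000e-03 -1.0000e-04 -8.0215e+00]
0.2 [ 4.62000e-02 -1.23000e-02 -1.00000e-04 -1.08863e+01]
0.25 [ 5.73000e-02 -1.67000e-02 -1.00000e-04 -1.37511e+01]
```

Scaled: 0.0235 m / 0.8 = 0.0294, 0.016 m / 0.8 = 0.02, -5.2 degrees / 180 = -0.0289.

```bash

echo '{"plan":[[0.0038, 0.0013, 0, -0.0022, 0], [0.0088, 0, 0, -0.0067, 0], [0.0144, -0.0013, 0, -0.0122, 0], [0.02, -0.0025, 0, -0.0189, 0], [0.0294, -0.005, 0, -0.0289, 0], [0.0294, -0.005, 0, -0.0289, 0]]}' | python3 -m pendant; python3 r.py
python3 - <<'E'
from g import *
o=status.get_obs();f=[*o['tool_pos'],o['orientation'][2]];t0=theta(o['tool_pos'][:2])
for t in(.15,.2,.25,.3,.35,.4,.45,.5): print(t,row(*handle(t),.2647,yaw(t),f))
E
```

```text
clock: 15.05
tool_pos: [0.4871, 0.1699, 0.2646]
orientation: [179.9, -0.0, -78.1]
force: [-4.8, -1.8, 1.8]
opening: 0.0113
gripper_force: 30.0
theta 0.1023 yawerr -0.20 z 0.2646 Fout 0.73 Frad(to edge) 5.08 Fz 1.81 op 0.0113 qv 1.638 clock 15.05
0.15 [ 1.1200e-02 -2.3000e-03 -1.0000e-04 -2.9297e+00]
0.2 [ 2.2800e-02 -5.2000e-03 -1.0000e-04 -5.7945e+00]
0.25 [ 3.4200e-02 -8.7000e-03 -1.0000e-04 -8.6593e+00]
0.3 [ 4.55000e-02 -1.27000e-02 -1.00000e-04 -1.15241e+01]
0.35 [ 5.66000e-02 -1.73000e-02 -1.00000e-04 -1.43889e+01]
0.4 [ 6.74000e-02 -2.24000e-02 -1.00000e-04 -1.72537e+01]
0.45 [ 7.79000e-02 -2.81000e-02 -1.00000e-04 -2.01185e+01]
0.5 [ 8.81000e-02 -3.43000e-02 -1.00000e-04 -2.29833e+01]
```

Still gripped and through the catch. Next I swing it open.

Scaled: 0.088 m / 0.8 = 0.11, 0.078 m / 0.8 = 0.0975, -23 degrees / 180 = -0.1278.

```bash

echo '{"plan":[[0.0138, -0.0019, 0, -0.0161, 0], [0.0288, -0.005, 0, -0.0322, 0], [0.0425, -0.0094, 0, -0.0483, 0], [0.0569, -0.0144, 0, -0.0639, 0], [0.0706, -0.02, 0, -0.08, 0], [0.0844, -0.0269, 0, -0.0961, 0], [0.0975, -0.0338, 0, -0.1117, 0], [0.11, -0.0413, 0, -0.1278, 0]]}' | python3 -m pendant; python3 r.py
python3 - <<'E'
from g import *
o=status.get_obs();f=[*o['tool_pos'],o['orientation'][2]];t0=theta(o['tool_pos'][:2])
for d in(.05,.11,.17,.23,.29,.35,.4,.42): print(d,row(*handle(t0+d),.2647,yaw(t0+d),f))
E
```

```text
clock: 16.05
tool_pos: [0.5383, 0.0913, 0.2646]
orientation: [-180.0, -0.0, -55.0]
force: [0.5, 0.6, -0.9]
opening: 0.0113
gripper_force: 30.0
theta 0.4967 yawerr 0.29 z 0.2646 Fout -0.22 Frad(to edge) -0.73 Fz -0.88 op 0.0113 qv 33.369 clock 16.05
0.05 [ 1.1800e-02 -2.2000e-03 -1.0000e-04 -2.5749e+00]
0.11 [ 2.5700e-02 -5.7000e-03 -1.0000e-04 -6.0127e+00]
0.17 [ 3.9400e-02 -9.9000e-03 -1.0000e-04 -9.4504e+00]
0.23 [ 5.28000e-02 -1.50000e-02 -1.00000e-04 -1.28882e+01]
0.29 [ 6.59000e-02 -2.09000e-02 -1.00000e-04 -1.63259e+01]
0.35 [ 7.86000e-02 -2.76000e-02 -1.00000e-04 -1.97637e+01]
0.4 [ 8.89000e-02 -3.37000e-02 -1.00000e-04 -2.26285e+01]
0.42 [ 9.29000e-02 -3.63000e-02 -1.00000e-04 -2.37744e+01]
```

Scaled: 0.093 m / 0.8 = 0.1163, 0.089 m / 0.8 = 0.1113, -23.8 degrees / 180 = -0.1322.

```bash

echo '{"plan":[[0.0156, -0.0031, 0, -0.0144, 0], [0.0325, -0.0075, 0, -0.0333, 0], [0.0494, -0.0125, 0, -0.0528, 0], [0.0663, -0.0188, 0, -0.0717, 0], [0.0825, -0.0263, 0, -0.0906, 0], [0.0981, -0.0344, 0, -0.11, 0], [0.1113, -0.0419, 0, -0.1256, 0], [0.1163, -0.0456, 0, -0.1322, 0]]}' | python3 -m pendant; python3 r.py
```

```text
clock: 17.05
tool_pos: [0.6217, 0.0358, 0.2646]
orientation: [180.0, -0.0, -31.3]
force: [-1.1, 0.2, 1.4]
opening: 0.0115
gripper_force: 30.0
theta 0.9185 yawerr -0.13 z 0.2646 Fout -1.08 Frad(to edge) 0.40 Fz 1.39 op 0.0115 qv 11.022 clock 17.05
```

Scaled: 0.093 m / 0.8 = 0.1163, 0.089 m / 0.8 = 0.1113, -23.8 degrees / 180 = -0.1322.

```bash

echo '{"plan":[[0.0156, -0.0031, 0, -0.0144, 0], [0.0325, -0.0075, 0, -0.0333, 0], [0.0494, -0.0125, 0, -0.0528, 0], [0.0663, -0.0188, 0, -0.0717, 0], [0.0825, -0.0263, 0, -0.0906, 0], [0.0981, -0.0344, 0, -0.11, 0], [0.1113, -0.0419, 0, -0.1256, 0], [0.1163, -0.0456, 0, -0.1322, 0]]}' | python3 -m pendant; python3 r.py
echo '{"plan":[[0.01, -0.0019, 0, -0.0111, 0], [0.02, -0.0038, 0, -0.0222, 0], [0.0263, -0.0056, 0, -0.0289, 0], [0.0263, -0.0056, 0, -0.0289, 0], [0.0263, -0.0056, 0, -0.0289, 0], [0.0263, -0.0056, 0, -0.0289, 0]]}' | python3 -m pendant; python3 r.py
```

```text
clock: 18.05
tool_pos: [0.7199, 0.0194, 0.2646]
orientation: [-180.0, -0.0, -7.5]
force: [-1.2, 1.1, 1.3]
opening: 0.0116
gripper_force: 30.0
theta 1.3378 yawerr -0.33 z 0.2646 Fout -1.29 Frad(to edge) -0.98 Fz 1.28 op 0.0116 qv 9.523 clock 18.05
clock: 18.8
tool_pos: [0.7405, 0.0211, 0.2646]
orientation: [-180.0, -0.0, -2.3]
force: [0.6, 4.7, 1.3]
opening: 0.0115
gripper_force: 30.0
theta 1.4242 yawerr -0.11 z 0.2646 Fout 0.45 Frad(to edge) -4.73 Fz 1.26 op 0.0115 qv 0.110 clock 18.80
```

Scaled: -0.001 m / 0.8 = -0.0013.

```bash

echo '{"plan":[[0, -0.0013, 0, 0, 0], [0, -0.0013, 0, 0, 0.088], [0, -0.0013, 0, 0, 0.088], [0, -0.0013, 0, 0, 0.088], [0, -0.0013, 0, 0, 0.088], [0, -0.0013, 0, 0, 0.088], [0, -0.0013, 0, 0, 0.088], [0, -0.0013, 0, 0, 0.088]]}' | python3 -m pendant >/dev/null; python3 r.py
echo '{"plan":[[0, -0.0013, 0, 0, 0.088], [0, -0.0013, -0.0125, 0, 0.088], [0, -0.0013, -0.0375, 0, 0.088], [0, -0.0013, -0.075, 0, 0.088], [0, -0.0013, -0.1125, 0, 0.088], [0, -0.0013, -0.15, 0, 0.088], [0, -0.0013, -0.15, 0, 0.088], [0, -0.0013, -0.15, 0, 0.088]]}' | python3 -m pendant; python3 r.py
python3 - <<'E'
from g import *
s=snap('scene'); save(s,'s4.png')
E
```

```text
theta 1.4257 yawerr -0.18 z 0.2647 Fout -0.70 Frad(to edge) -0.22 Fz 0.46 op 0.0759 qv 0.091 clock 19.80
clock: 20.8
tool_pos: [0.7407, 0.0229, 0.3847]
orientation: [-180.0, 0.0, -2.3]
force: [0.3, 0.5, -1.0]
opening: 0.0875
gripper_force: 0.0
theta 1.4256 yawerr -0.18 z 0.3847 Fout 0.28 Frad(to edge) -0.52 Fz -1.04 op 0.0875 qv 1.131 clock 20.80
```

View pics/s4.png

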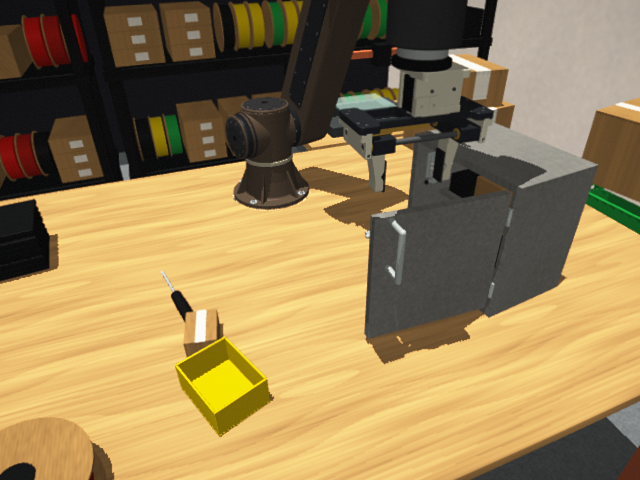

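The door stands wide open with its handle at (400,250). The gripper is clear above it, and the bench items have not moved. I'll do a settling wait, then hand in.

```bash
echo '{"plan":[[0, 0, 0, 0, 0.088], [0, 0, 0, 0, 0.088], [0, 0, 0, 0, 0.088], [0, 0, 0, 0, 0.088], [0, 0, 0, 0, 0.088], [0, 0, 0, 0, 0.088]]}' | python3 -m pendant >/dev/null
python3 - <<'E'
from g import *
s=snap('scene')['W']; q=s[250:310,415:480].reshape(-1,3); q=q[~np.isnan(q).any(1)]
c=np.polyfit(q[:,1],q[:,0],1); print('door angle',np.arctan2(-1,-c[0])-E0)
if np.arctan2(-1,-c[0])-E0>1.3: print(job.close_job())
E
```

```text
door angle 1.4213550686432213
the job is handed in; nothing more can be done
None
```

The door was pushed shut until the catch snapped and held it, and I let go for over a second. I then pulled it back open through the catch and left it standing at about 1.42 rad; the fitter's things were not touched, and the job is handed in.

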